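Load the carving tray and ratchet it into the clamp

ROBOT

A 7-joint arm with a two-finger parallel gripper is mounted at the origin on the work surface. World frame = base frame: x ahead of the robot, y to its left, z up, the work surface at z = 0. Lengths are in m, angles in rad, forces in N, time in s.
With the tool pointing down it reaches from about 0.4 to 0.85 m from the base axis. Payload 6.9 kg.
Tool frame: the origin (TCP) lies on the front face of the gripper's body, between the roots of the fingers; the fingertips stand 73 mm ahead of it and the grasp point (between the pads) lies 54 mm ahead of it; z points along the fingers, y is the line along which they close (so a half turn about z gives the same grasp; the last joint's range is limited). The gripper opens to 85 mm and grips with 20 to 120 N. Pads are 22 mm wide; open, the fingers measure 114 mm over their backs; the gripper's body (76 mm by 85 mm) begins 54 mm behind the grasp point. The pads swing forward as they close: fully open they stand 13 mm farther back than shut.
Start: joints at [-1.232, 0.507, -0.238, 1.5, 0.126, 1.149, -0.155], TCP at [0.145, 0.608, 0.304] pointing down, gripper open.
Joint ranges: [-3.08, 3.08], [-0.24, 2.05], [-1.43, 1.35], [0, 2.5], [-1.52, 4.66], [0.17, 1.96], [-2.89, 2.89]. Speed limits (rad/s): [2.39, 2.39, 3.14, 3.14, 3.14, 3.14, 3.14].

INTERFACE

Orientations are given as a rotation vector (axis times angle).
In Python, from station import move_to, movel, move_joints, let_go, close_gripper, wait, solve_ik, sense, grab_frame, camera_model, Unreachable, hand_in gives the robot as it stands. Calls block until the motion is done:
- move_to(position, orientation): joint-space move of the TCP to a pose.
- movel(position, orientation=None, feed=0.15, stop_force=None): straight line of the TCP; orientation=None keeps the orientation; feed is the mean speed in m/s. With stop_force (N) it stops when the force on the tool has changed by that much, and returns True; else False.
- move_joints(angles): joint-space move.
- let_go() and close_gripper(): open the fingers fully, or close them until they stop; the grip force is fixed at half the most.
- wait(seconds).
- solve_ik(position, orientation): joint angles nearest the present ones, or None.
- sense(): the state.
- grab_frame(name): name is "side" or "top" or "wrist"; returns (picture, depth): 384x512x3 uint8, red, green, blue; 384x512 float32, m along the optical axis (not along the pixel's ray), 0 where there is no reading.
- camera_model(name): a dict with "fx", "fy", "cx", "cy" (pixels), "R" (3x3) and "t" (3): a world point X has camera coordinates R X + t. Camera axes: x right, y down, z forward; pixel columns grow to the right and rows downward; lengths in m; the calibration is good to about 2 mm. A picture is of the moment at which its call begins: read the wrist's pose just before it. camera_model takes no time and is no camera call; for the wrist camera it gives the pose at the moment of the call.
A pose or a line that the arm cannot do raises Unreachable and nothing moves.
- hand_in(): hands the job in; it is judged then, once.
The state is a dict: "clock": time; "joints": joint angles; "joint_vel": joint speeds; "joint_torque": joint torques, N m; "ee_pos": TCP position; "eef_rot": TCP orientation; "ft_force": force on the tool from outside, world axes, zero at the start; "ft_torque": the same for the moment, N m; "grip_width": finger opening in m; "grasp_force": force on a finger pad.
Only numpy, scipy, OpenCV 4.12 (cv2) and the standard library are available. Lean on these libraries where they do the work, as an engineer would, in place of code of your own. Each camera call takes 0.05 s, during which the arm holds its last target. There are 200 camera calls.

TASK

Get the wooden blanks ready for carving: lay every blank on the bench flat in the pale tray, one to a slot with the brass strip up, then slide the loaded tray along the bench (do not lift it) into the clamp until it is fully home against the back stop. Then turn the ratchet knob clockwise until the white pointer points at the red mark, neither short of it nor past it, and let go so that the pawl holds it there; leave the dish, the stone and the pot where they stand.

Things in the scene. Friction and masses are not known exactly. Their poses are not given: they have to be found in the camera images.
- tray: pale wooden tray, 112 (x) x 222 (y) mm, 0.25-0.4 kg, loose; walls 5 mm thick, 20 high; floor 5 thick. Dividers along x at y = -54, 0, 54 (4 mm thick, 5 mm above the floor) make four slots, about 50 wide and 102 long, centred at y = -81, -27, 27, 81 mm, for one blank each lying along x. Origin at the centre of its underside, z up; its -x wall faces the robot
- blank1: wooden paperweight blank, a bar 90 x 26 x 20 mm (long x wide x high), 40-80 g, red-brown or mid-brown, with a thin brass strip on its top face; origin at the centre of its underside, x along its length, z up. Two to four blanks are present
- blank2: wooden paperweight blank, a bar 90 x 26 x 20 mm (long x wide x high), 40-80 g, red-brown or mid-brown, with a thin brass strip on its top face; origin at the centre of its underside, x along its length, z up. Two to four blanks are present
- blank3: wooden paperweight blank, a bar 90 x 26 x 20 mm (long x wide x high), 40-80 g, red-brown or mid-brown, with a thin brass strip on its top face; origin at the centre of its underside, x along its length, z up. Two to four blanks are present
- blank4: wooden paperweight blank, a bar 90 x 26 x 20 mm (long x wide x high), 40-80 g, red-brown or mid-brown, with a thin brass strip on its top face; origin at the centre of its underside, x along its length, z up. Two to four blanks are present
- clamp: docking clamp, fixed to the bench: aluminium back stop and right (-y) cheek, orange sprung jaw, grey ratchet housing. Origin on the bench where the tray's centre lies when home and centred; x is the way the tray is pushed in (away from the robot, tray's x along it), y to the robot's left. The 222 mm tray enters a 235 mm gap; flared guides start 60 mm before the origin, 15 mm wider each side
- back_stop (a point): middle of the back stop's near face, at its top edge, 26 mm above the bench; the tray's far wall touches this face when fully home
- jaw_face (a point): middle of the orange jaw's face, 74 mm long, 24 mm high, on the clamp's +y side. It moves 6 mm towards the tray per tooth, pushes the tray against the fixed cheek opposite, then presses it through a spring (under 8 N)
- housing_top (a point): centre of the top of the grey ratchet housing, 116 x 116 mm, 32 mm high, under the wheel
- wheel (a joint): angle of wheel and knob, rad: 0 at the start (jaw open), growing clockwise from above, stops at 0 and 3.4. 12 teeth, one per 0.524; a sprung pawl clicks behind each. A return spring (up to 0.2 N m) turns it back to the last tooth caught when let go, resting about 0.03 short of whole teeth; let go just before a click it falls back to the tooth before
- pointer (a point): tip of the wheel's white pointer, 38 mm from the axis, 45 mm above the bench. At angle 0 it points along the clamp's -x; with the 3rd, 4th or 5th tooth caught it points at the first, second or third disc of the arc
- knob_grip (a point): on the wheel's upright axis, 72 mm above the bench, where to grip the black bar knob: 56 mm long (along the pointer's line, centred on the axis), 16 mm thick, from 44 to 84 mm above the bench; the brass toothed wheel below it is 66 mm across
- pawl_tail (a point): top of the red pin (10 mm across, 33 to 47 mm above the bench) on the pawl's tail. Needed only after turning too far: pushed about 10 mm along the clamp's +x with some 8 N and held a moment, it lifts the pawl and the wheel springs back to 0 or the first tooth
- red_mark: red painted disc 13 mm across on top of the clamp's housing (32 mm above the bench), one of three in an arc round the knob, 48 mm from its axis; origin at its centre. It shows the tooth wanted
- white_mark1: white painted disc 13 mm across on top of the clamp's housing (32 mm above the bench), one of three in an arc round the knob, 48 mm from its axis; origin at its centre
- white_mark2: white painted disc 13 mm across on top of the clamp's housing (32 mm above the bench), one of three in an arc round the knob, 48 mm from its axis; origin at its centre
- ink_dish: bystander: round red dish, 84 mm across, 22 mm high; origin at the centre of its underside
- stone: bystander: rough grey-brown stone, 74 mm across, 46 mm high; origin at the centre of its underside
- brush_pot: bystander: blue ceramic pot, 72 mm across, 95 mm high; origin at the centre of its underside
Not all that is in view belongs to the job. Several things look just like the tray: the one meant starts farthest to the robot's left. What is shaped like the blank1 but purple is not meant.

How it is judged:
On the way, in this order (a step that is already met when the one before it is completed fails the run):
1. every blank lies flat in the tray (x of blank1 in the frame of tray between -0.02 and 0.02 m and y of blank1 in the frame of tray between -0.105 and 0.105 m and z of blank1 in the frame of tray between 0.001 and 0.009 m and angle between each of blank1, blank2, blank3, blank4's own z axis and vertical below 0.1 rad and x of blank2 in the frame of tray between -0.02 and 0.02 m and y of blank2 in the frame of tray between -0.105 and 0.105 m and z of blank2 in the frame of tray between 0.001 and 0.009 m and x of blank3 in the frame of tray between -0.02 and 0.02 m and y of blank3 in the frame of tray between -0.105 and 0.105 m and z of blank3 in the frame of tray between 0.001 and 0.009 m and x of blank4 in the frame of tray between -0.02 and 0.02 m and y of blank4 in the frame of tray between -0.105 and 0.105 m and z of blank4 in the frame of tray between 0.001 and 0.009 m), for 0.2 s.
2. the tray is home in the clamp (x of tray in the frame of clamp between -0.007 and 0.007 m and y of tray in the frame of clamp between -0.012 and 0.012 m and angle between the x axis of tray and the x axis of clamp, either way round below 0.07 rad and height (world z) of tray below 0.01 m and linear speed of tray below 0.02 m/s), for 0.2 s.
3. the pointer is at the red mark (horizontal distance between pointer and red_mark below 0.0155 m and velocity of joint wheel between -0.1 and 0.1 rad/s), for 0.2 s.
At the end, for the whole second after the job is handed in: Each blank flat on the tray floor, strip up, within 20 mm of the tray middle along its x; tray within 7 mm of home along the push, 12 mm sideways, 0.07 rad square; pointer tip within 15.5 mm of the red mark centre (half a tooth), wheel held still by the pawl (all of step 1 and all of step 3 and x of tray in the frame of clamp between -0.007 and 0.007 m and y of tray in the frame of clamp between -0.012 and 0.012 m and angle between the x axis of tray and the x axis of clamp, either way round below 0.07 rad and height (world z) of tray below 0.01 m); the robot touches nothing.
It fails at once if the ink dish is moved more than 30 mm (distance of ink_dish from where it was at the start of the episode above 0.03 m).
It fails at once if the stone is moved more than 30 mm (distance of stone from where it was at the start of the episode above 0.03 m).
It fails at once if the brush pot is moved more than 30 mm (distance of brush_pot from where it was at the start of the episode above 0.03 m).
It fails at once if the tray is lifted off the bench (height (world z) of tray above 0.02 m).
Of blank1, blank2, blank3, blank4 only 2 to 4 are there at a start; the rules pass over those that are not, and their reading is None.
At some moment in a run one of blank1, blank2, blank3, blank4 may be knocked a few centimetres aside while the robot is not near it.
Once in a run the grip may slacken for a moment while it holds something.
It also fails if it takes over 210 s, if anything falls off the work surface, if the arm or the gripper's body presses on something with over 40 N, if the wrist force passes 120 N, or if a joint passes its speed limit or range.

## Working session

There is one attempt and no reset: what is moved stays moved. The work goes in short steps, each a Python script; the robot and the scene stay as the last script left them, time stands still between calls to the robot, and variables do not carry over. Pictures are saved under pics/ and viewed, at most 17 in all, crops included, and the job is handed in when it is done.

```bash
ls; mkdir -p pics; python3 - <<'E'
from station import *
import cv2,numpy as np
for n in("top","side"):
    p,d=grab_frame(n); np.savez(f"pics/{n}0.npz",p=p,d=d)
    cv2.imwrite(f"pics/{n}0.png",cv2.resize(p[:,:,::-1],None,fx=1.5,fy=1.5,interpolation=cv2.INTER_CUBIC))
    m=camera_model(n);print(n,m)
s=sense();print(s['clock'],s['ee_pos'],s['eef_rot'],s['grip_width'])
E
```

```text
pics
top {'fx': 410.7016875163156, 'fy': 410.7016875163156, 'cx': 257.0670610800215, 'cy': 199.3259331992364, 'R': array([[-2.79307599e-02, -9.99603892e-01, -3.45427402e-03],
       [-9.88822926e-01,  2.81354811e-02, -1.46415900e-01],
       [ 1.46455091e-01, -6.73842010e-04, -9.89217091e-01]]), 't': array([-0.08629493,  0.46541587,  1.21812072])}
side {'fx': 386.58890393683737, 'fy': 386.58890393683737, 'cx': 252.79821615433423, 'cy': 187.66984663614562, 'R': array([[ 0.81269692, -0.58268105, -0.00255385],
       [-0.38013018, -0.52685626, -0.76021281],
       [ 0.44161609,  0.61879341, -0.64966911]]), 't': array([-0.39939702,  0.20404621,  1.26040994])}
0.1 [0.14479098 0.60766186 0.30311887] [-3.66368714e-01 -3.12000909e+00  2.45350016e-03] 0.08527041037439805
```

View pics/top0.png

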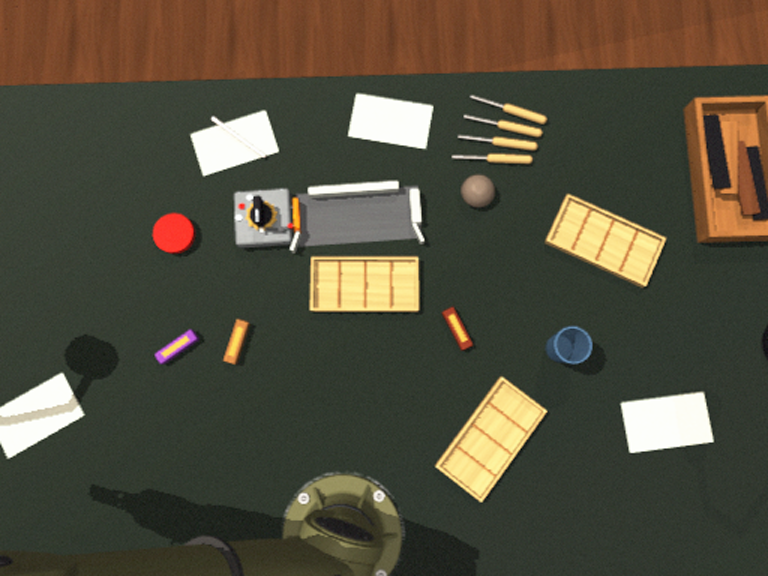

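View pics/side0.png

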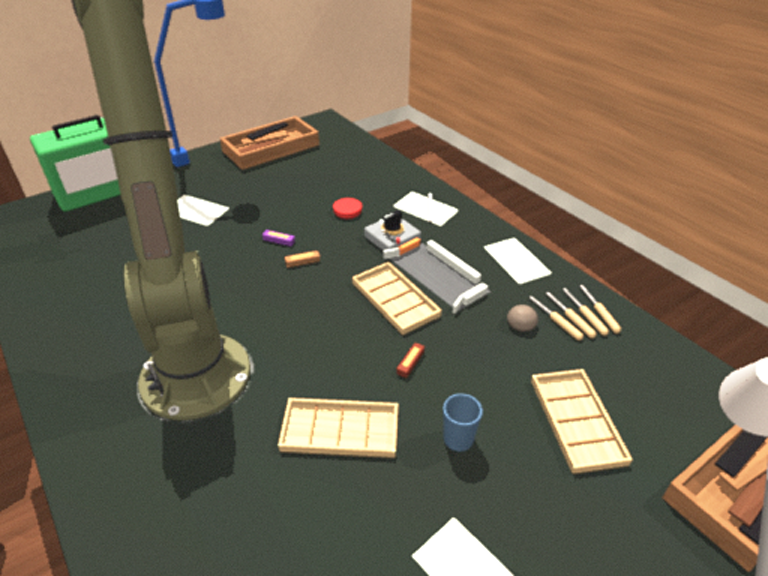

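The top view shows these candidates (pixels in the 768x576 picture):
- **Trays:** (365,284), (491,438) and (605,240). The one farthest left (+y) is (365,284), just in front of the clamp.
- **Blanks:** red-brown (457,328) and mid-brown (237,341), both with the strip up. The purple bar at (176,346) is a decoy, and the bars in the toolbox at right aren't on the bench.
- **Clamp:** about (360,215), with the knob at (261,213) and the red mark near (241,206).
- **Bystanders:** dish (173,233), stone (478,191), pot (571,345).

The arm may hide another blank, so I'll move it and check.

```bash
cat > h.py <<'E'
from station import *
import cv2,numpy as np
from scipy.spatial.transform import Rotation as Rn
def ray(m,uv,z):
    "pixels (N,2) -> world points on plane z"
    uv=np.atleast_2d(np.asarray(uv,float)); R,t=m['R'],m['t']
    d=np.c_[(uv[:,0]-m['cx'])/m['fx'],(uv[:,1]-m['cy'])/m['fy'],np.ones(len(uv))]@R
    c=-R.T@t; return c+d*((z-c[2])/d[:,2])[:,None]
def down(a):
    "tool pointing down, finger closing line (tool y) along world angle a"
    y=np.array([np.cos(a),np.sin(a),0]); z=np.array([0,0,-1.])
    return Rn.from_matrix(np.c_[np.cross(y,z),y,z]).as_rotvec()
def look(n,name=None,crop=None,scale=1.5):
    m=camera_model(n); p,d=grab_frame(n)
    if name:
        q=p if crop is None else p[crop[1]:crop[3],crop[0]:crop[2]]
        cv2.imwrite(f"pics/{name}.png",cv2.resize(q[:,:,::-1],None,fx=scale,fy=scale,interpolation=cv2.INTER_CUBIC))
        np.savez(f"pics/{name}.npz",p=p,d=d,**m)
    return p,d,m
def rects(p,m,lo,hi,z,amin):
    "hsv mask -> list of (world centre xy, long-axis angle mod pi, length, width, px) at plane z"
    h=cv2.cvtColor(p,cv2.COLOR_RGB2HSV); k=cv2.inRange(h,np.array(lo),np.array(hi))
    k=cv2.morphologyEx(k,cv2.MORPH_CLOSE,np.ones((3,3),np.uint8)); out=[]
    for c in cv2.findContours(k,cv2.RETR_EXTERNAL,cv2.CHAIN_APPROX_NONE)[0]:
        if cv2.contourArea(c)<amin: continue
        w=ray(m,c[:,0,:],z)[:,:2].astype(np.float32)*1000
        (x,y),_,_=r=cv2.minAreaRect(w); b=cv2.boxPoints(r); e=[b[1]-b[0],b[2]-b[1]]
        l=[np.linalg.norm(v) for v in e]; i=int(np.argmax(l))
        out.append((np.array([x,y])/1000,np.arctan2(e[i][1],e[i][0])%np.pi,max(l),min(l),c[:,0].mean(0)))
    return out
E
python3 - <<'E'
from h import *
d=np.load('pics/top0.npz');m=camera_model('top')
for n,uv,z in [('tray',(365,284),.02),('tr corners',(312,257),.02),('',(418,257),.02),('',(420,310),.02),('',(311,311),.02),('red',(457,328),.02),('brown',(237,341),.02),('purple',(176,346),.02),('knob',(261,213),.05),('bs',(353,193),.026),('bsL',(310,194),.026),('bsR',(398,187),.026),('dish',(173,233),.02),('stone',(478,191),.03),('pot',(571,345),.09),('mk1',(250,197),.032),('mk2',(241,206),.032),('mk3',(240,218),.032)]:
    print(n,ray(m,np.array(uv)/1.5,z)[0].round(3))
# view pose
a=.0
for x,y,z in [(.42,.0,.45),(.5,.05,.42),(.45,.1,.35)]:
  for a in (0,np.pi/2,np.pi,-np.pi/2):
    print(x,y,z,a,solve_ik([x,y,z],down(a)))
E
```

```text
tray [ 0.497 -0.058  0.02 ]
tr corners [0.557 0.051 0.02 ]
 [ 0.551 -0.169  0.02 ]
 [ 0.44  -0.169  0.02 ]
 [0.444 0.054 0.02 ]
red [ 0.401 -0.243  0.02 ]
brown [0.387 0.206 0.02 ]
purple [0.38 0.33 0.02]
knob [0.646 0.151 0.05 ]
bs [ 0.691 -0.037  0.026]
bsL [0.691 0.053 0.026]
bsR [ 0.701 -0.132  0.026]
dish [0.617 0.341 0.02 ]
stone [ 0.686 -0.299  0.03 ]
pot [ 0.355 -0.452  0.09 ]
mk1 [0.686 0.178 0.032]
mk2 [0.668 0.196 0.032]
mk3 [0.642 0.198 0.032]
0.42 0.0 0.45 0 [-0.46292922  0.08629617  0.45158473  1.71449962 -0.03856133  1.34957005
 -0.00434129]
0.42 0.0 0.45 1.5707963267948966 [-0.4118112   0.08454323  0.39385246  1.71401497 -0.03322008  1.34959809
  1.55886224]
0.42 0.0 0.45 3.141592653589793 [ 0.9617328   0.18380884 -1.22501163  1.70131345  0.17603378  1.38026904
  2.85009398]
0.42 0.0 0.45 -1.5707963267948966 [-0.71165257  0.10164323  0.73970206  1.71665461 -0.07015162  1.35026596
 -1.52995323]
0.5 0.05 0.42 0 [-0.46764055  0.25019274  0.42665958  1.60630355 -0.10629993  1.30813928
 -0.02507516]
0.5 0.05 0.42 1.5707963267948966 [-0.28451644  0.23561497  0.17959945  1.60415742 -0.04322363  1.30571089
  1.47234976]
0.5 0.05 0.42 3.141592653589793 [-0.9045203   0.40588117  1.15346466  1.61058451 -0.37698101  1.37305804
 -2.84731181]
0.5 0.05 0.42 -1.5707963267948966 [-0.61822829  0.2746627   0.64117995  1.60794952 -0.16847869  1.31506054
 -1.52305502]
0.45 0.1 0.35 0 [-0.53170529  0.2182382   0.32711486  1.83456721 -0.07808914  1.10125583
 -0.17643456]
0.45 0.1 0.35 1.5707963267948966 [-0.30874947  0.20869314  0.04618043  1.83203639 -0.01072608  1.10110243
  1.31208158]
0.45 0.1 0.35 3.141592653589793 [-0.020693    0.2163143  -0.31423839  1.82870775  0.07420936  1.10796056
  2.78034475]
0.45 0.1 0.35 -1.5707963267948966 [-0.75440932  0.24614645  0.62079485  1.83690357 -0.15905444  1.10819376
 -1.64735275]
```

```bash
python3 - <<'E'
from h import *
move_to([.5,.06,.42],down(np.pi/2))
look('wrist','w1'); look('side','s1'); p,d,m=look('top','t1')
print(camera_model('wrist'))
E
```

```text
{'fx': 327.50815064964553, 'fy': 327.50815064964553, 'cx': 253.83854175449423, 'cy': 196.4991485883462, 'R': array([[-1.73064251e-03,  9.99998479e-01, -2.16740239e-04],
       [ 9.45995303e-01,  1.70744423e-03,  3.24175834e-01],
       [ 3.24175711e-01,  3.55997228e-04, -9.45996819e-01]]), 't': array([-0.05847346, -0.55245856,  0.32864393])}
```

View pics/w1.png

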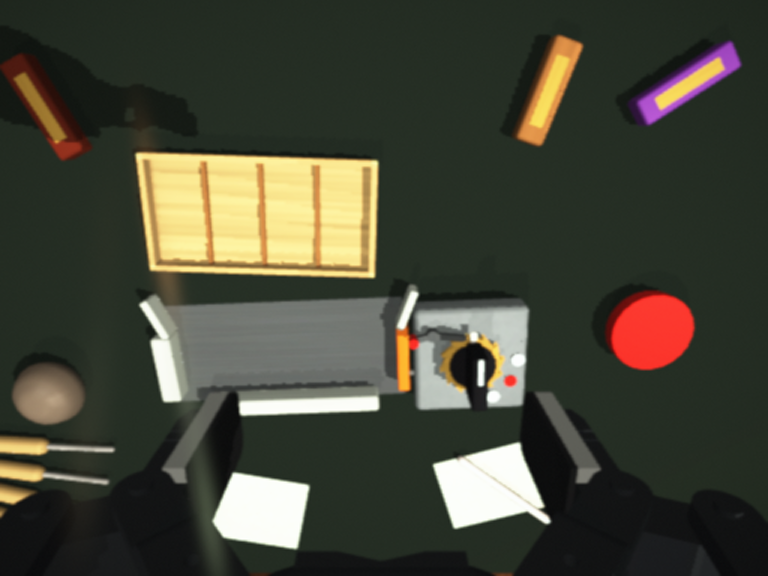

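View pics/t1.png

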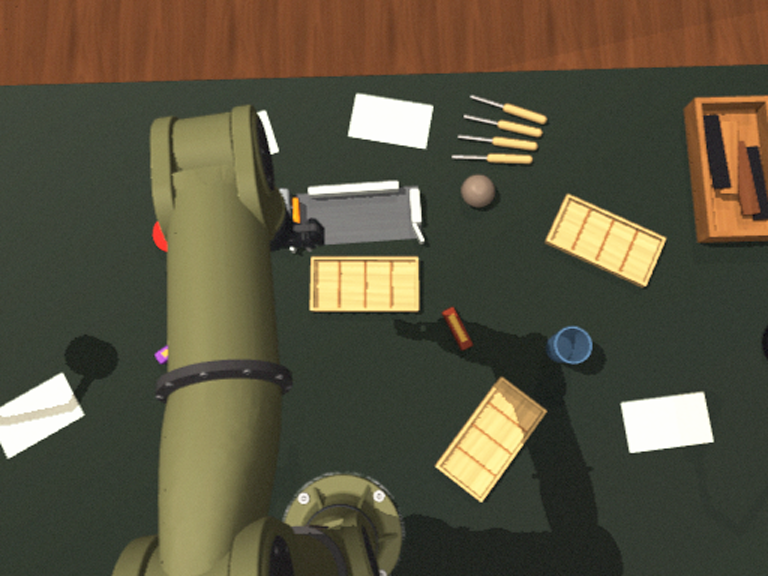

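The wrist view shows:
- **Tray:** its rim runs from (137,153) to (377,277).
- **Blanks:** brown at (549,91), red-brown at (43,107); purple decoy at (688,83).
- **Clamp:** back stop at (310,402), cheek at (167,370), orange jaw at (403,360), knob at (477,370).
- **Marks:** white (518,359), red (510,380), white (493,397). Red is the middle one, so it means tooth 4.

The area the arm hid in the first picture is empty, so there are two blanks.

```bash
python3 - <<'E'
from h import *
d=np.load('pics/w1.npz');p=d['p'];m=d
h=cv2.cvtColor(p,cv2.COLOR_RGB2HSV)
for n,(u,v) in dict(tray=(240,190),strip=(549,91),brown=(530,130),red=(70,150),rstrip=(43,110),stop=(310,402),stopface=(310,411),cheek=(170,380),jaw=(403,360),floor=(300,350)).items(): print(n,h[int(v/1.5),int(u/1.5)],p[int(v/1.5),int(u/1.5)])
for lo,hi,z,n in [((18,110,100),(30,255,255),.02,'strips'),((10,60,60),(30,255,255),.02,'tray')]:
    for r in rects(p,m,lo,hi,z,60): print(n,r[0].round(4),round(r[1],3),round(r[2],1),round(r[3],1),(r[4]*1.5).round())
for n,uv,z in [('tray4',[(137,153),(378,159),(375,277),(151,270)],.02),('stop near top edge',[(200,401.5),(240,401),(380,396)],.026),('stop far',[(240,414),(379,409)],.026),('marks',[(518,359),(510,380),(493,397)],.032),('housing',[(415,308),(527,305),(526,408),(418,409)],.032),('cheek face',[(173,337),(187,400)],.026),('jaw',[(399,332),(399,390)],.024),('knob',[(482,362),(481,385)],.084)]:
    print(n,ray(m,np.array(uv)/1.5,z)[:,:2].round(4).tolist())
E
```

```text
tray [ 25 108 250] [250 231 144]
strip [ 24 161 248] [248 218  91]
brown [ 15 171 228] [228 151  75]
red [  5 204 149] [149  49  30]
rstrip [ 20 178 158] [158 120  48]
stop [ 36   5 252] [251 252 247]
stopface [ 38  11 246] [243 246 235]
cheek [ 34   7 249] [248 249 242]
jaw [ 20 208 253] [253 183  47]
floor [ 48  11 117] [114 117 112]
strips [ 0.8283 -0.3703] 1.3 34.1 24.5 [ 12. 494.]
strips [ 0.7938 -0.3541] 1.396 50.1 23.5 [ 20. 471.]
strips [ 0.758  -0.3434] 1.502 56.1 22.2 [ 23. 445.]
strips [0.6533 0.0834] 0.019 62.0 7.9 [403. 362.]
strips [0.6486 0.1778] 0.279 61.3 22.2 [492. 359.]
strips [0.6529 0.1365] 3.113 65.4 27.6 [453. 361.]
strips [ 0.4992 -0.0569] 1.54 225.4 116.5 [258. 212.]
strips [ 0.4008 -0.2454] 0.44 58.7 10.9 [ 39. 107.]
strips [0.3795 0.3307] 2.165 58.6 10.5 [689.  83.]
strips [0.3864 0.2082] 2.829 61.2 13.6 [549.  90.]
tray [ 0.8282 -0.3677] 1.301 39.3 28.0 [ 14. 493.]
tray [ 0.7933 -0.3531] 1.394 51.7 26.3 [ 20. 471.]
tray [ 0.7577 -0.3427] 1.502 58.2 24.6 [ 22. 445.]
tray [ 0.6928 -0.3028] 2.16 83.3 69.2 [ 48. 394.]
tray [0.6492 0.1778] 0.271 63.1 25.5 [492. 359.]
tray [0.653  0.1374] 3.114 68.9 29.4 [454. 361.]
tray [0.6486 0.0833] 0.054 78.9 16.5 [403. 358.]
tray [ 0.509  -0.0571] 1.539 227.1 164.0 [250. 217.]
tray [ 0.4008 -0.2454] 0.435 61.8 14.8 [ 40. 107.]
tray [0.3795 0.3306] 2.166 59.6 11.6 [689.  83.]
tray [0.3867 0.207 ] 2.829 91.4 29.7 [548.  90.]
tray4 [[0.4396, -0.1647], [0.4444, 0.057], [0.5583, 0.0541], [0.5514, -0.1686]]
stop near top edge [[0.697, -0.1349], [0.6963, -0.0917], [0.6899, 0.0593]]
stop far [[0.7125, -0.0931], [0.7059, 0.0582]]
marks [[0.6427, 0.2016], [0.667, 0.1954], [0.6873, 0.1792]]
housing [[0.5867, 0.0939], [0.5833, 0.205], [0.7006, 0.2155], [0.7021, 0.1]]
cheek face [[0.6213, -0.1538], [0.6952, -0.1487]]
jaw [[0.6161, 0.0787], [0.6837, 0.0797]]
knob [[0.62, 0.1527], [0.6438, 0.1534]]
```

```bash
cat >> h.py <<'E'
def strip(p,m,near,z=.021,tol=.05):
    r=[r for r in rects(p,m,(17,110,60),(31,255,255),z,60) if 50<r[2]<75 and r[3]<20 and np.hypot(*(r[0]-near))<tol]
    return min(r,key=lambda r:np.hypot(*(r[0]-near))) if r else None
E
python3 - <<'E'
from h import *
move_to([.40,.208,.25],down(1.258))
p,d,m=look('wrist','w2')
print(strip(p,m,np.array([.3865,.208])), -m['R'].T@m['t'], sense()['ee_pos'])
E
```

```text
None [0.32102008 0.23213742 0.32073356] [0.40140495 0.20751358 0.25090721]
```

View pics/w2.png

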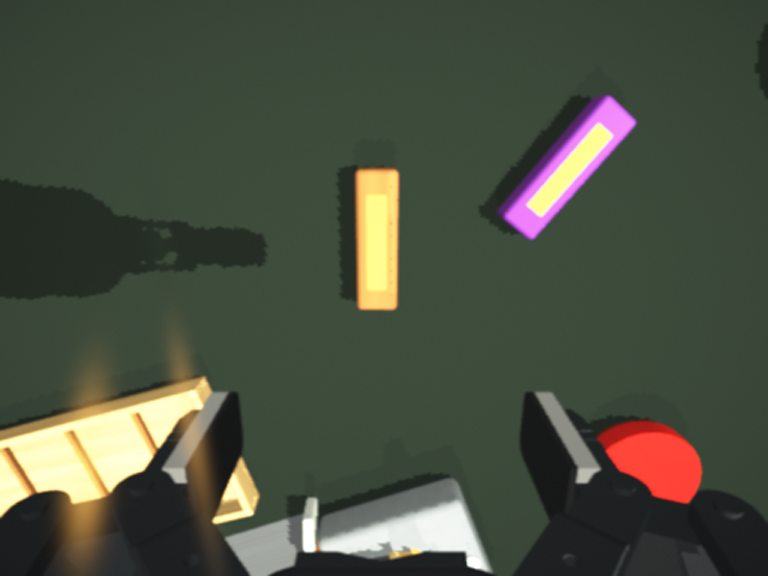

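The close crop confirms the brown blank, strip up, at (376,242). The purple decoy is clear of it at (569,170). Next I'll grasp the brown one.

```bash
cat >> h.py <<'E'
def pick(xy,a,z=.077):
    move_to([*xy,.20],down(a)); movel([*xy,z+.02],feed=.2)
    hit=movel([*xy,z],feed=.06,stop_force=15); close_gripper(); wait(.2)
    s=sense(); print('grip',hit,s['grip_width'],s['grasp_force'],s['ee_pos'])
    movel([*xy,.2],feed=.2); s=sense(); print('lift',s['grip_width'],s['grasp_force'],s['clock'])
E
python3 - <<'E'
from h import *
d=np.load('pics/w2.npz')
q=ray(d,np.array([(376,242),(377,195),(375,290)])/1.5,.021)[:,:2]; print(q)
e=q[2]-q[1]; a=(np.arctan2(e[1],e[0])%np.pi)-np.pi/2
for r in rects(d['p'],d,(8,110,60),(31,255,255),.02,60):
    if 60<r[2]<110: print(r)
c=(q[0]+(q[1]+q[2])/2)/2; print(c,a)
pick(c,a)
E
```

```text
[[0.38547616 0.20841466]
 [0.35817357 0.2179618 ]
 [0.41521686 0.19802946]]
(array([0.5205683 , 0.04018281]), np.float32(3.0969777), np.float32(76.89992), np.float32(49.413475), array([147.77536232, 324.33333333]))
(array([0.38524832, 0.20865373]), np.float32(2.8273814), np.float32(90.472725), np.float32(27.4341), array([250.87288136, 158.55508475]))
[0.38608569 0.20820515] 1.2346340063618522
grip False 0.02442953329242075 59.48753356933594 [0.38615874 0.20825223 0.07741702]
lift 0.024620822337352067 58.810694217681885 6.6583
```

```bash
cat >> h.py <<'E'
def place(xy,a,z=.0835):
    move_to([*xy,.2],down(a)); movel([*xy,z+.025],feed=.2)
    s=sense(); print('over',s['grip_width'],s['grasp_force'])
    hit=movel([*xy,z],feed=.05,stop_force=6); s=sense(); print('down',hit,s['ee_pos'],s['grip_width'],s['grasp_force'])
    let_go(); wait(.2); movel([*xy,.2],feed=.2); print(sense()['clock'])
E
python3 - <<'E'
from h import *
place([.4996,-.0215],1.540)
move_to([.42,-.2,.27],down(1.77))
p,d,m=look('wrist','w3')
print(strip(p,m,np.array([.401,-.2454])),strip(p,m,np.array([.4996,-.0215]),.026))
E
```

```text
over 0.024677084032848073 58.851317167282104
down True [ 0.49928841 -0.02151313  0.08251571] 0.0250401075442161 41.331701429444365
10.4
(array([ 0.4005123 , -0.24481738]), np.float32(0.4391697), np.float32(59.807446), np.float32(12.512873), array([212.30215827, 143.79136691])) None
```

View pics/w3.png

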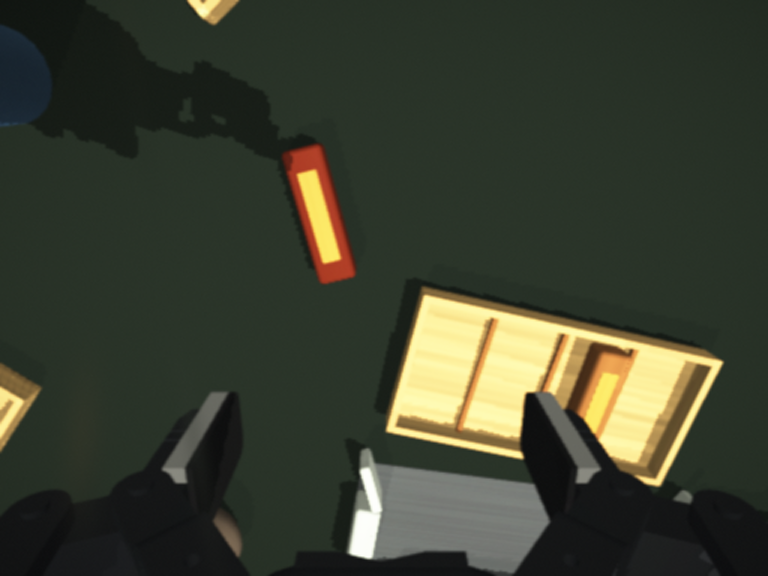

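The brown blank lies in the third slot, strip at (603,400). The red blank's strip is at (318,216).

```bash
python3 - <<'E'
from h import *
pick([.4005,-.2448],.4391+np.pi/2)
move_to([.45,-.06,.36],down(1.54))
p,d,m=look('wrist','w4')
for r in rects(p,m,(16,60,120),(31,255,255),.02,2000): print(r)
print(sense()['grip_width'])
E
```

```text
grip False 0.02459416657911248 59.40279722213745 [ 0.40055031 -0.24486236  0.0773792 ]
lift 0.024485535127861235 58.93067479133606 14.425
(array([ 0.6360188 , -0.06789418]), np.float32(3.1112275), np.float32(192.32669), np.float32(39.31326), array([253.83870968, 277.88172043]))
(array([ 0.49723401, -0.0567063 ]), np.float32(1.5410604), np.float32(224.73062), np.float32(115.46504), array([260.59818731, 183.6918429 ]))
0.02433639328150528
```

View pics/w4.png

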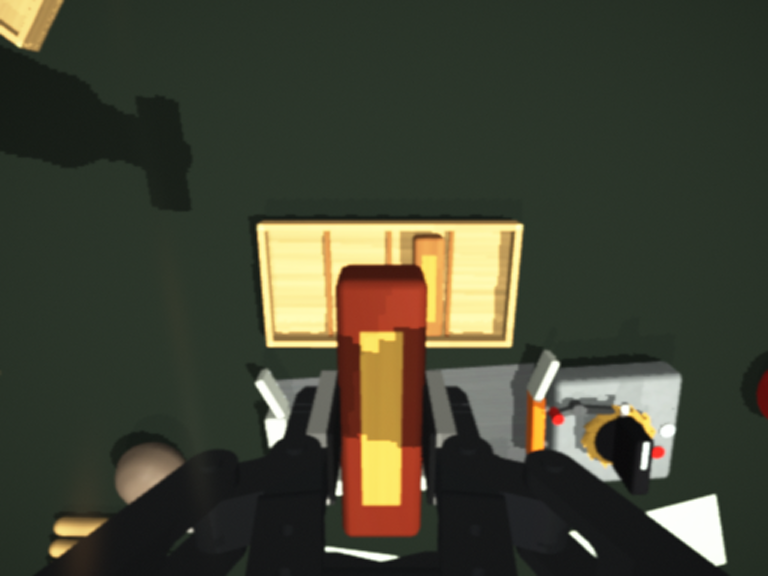

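The red blank is held, and the brown one lies flat in slot 3 at (428,275). The tray hasn't moved, so I'll place the red blank.

```bash
python3 - <<'E'
from h import *
place([.4966,-.0916],1.541)
move_to([.44,-.06,.33],down(1.54))
p,d,m=look('wrist','w5',(110,80,470,340),2)
for r in rects(p,m,(16,60,120),(31,255,255),.02,2000): print(r)
E
```

```text
over 0.02462823666281314 58.938231468200684
down True [ 0.49627871 -0.09151756  0.08267357] 0.024368914629800308 63.178646840387955
18.8917
(array([ 0.49755521, -0.05672005]), np.float32(1.5409101), np.float32(224.64023), np.float32(114.49895), array([258.8241966 , 202.43856333]))
```

View pics/w5.png

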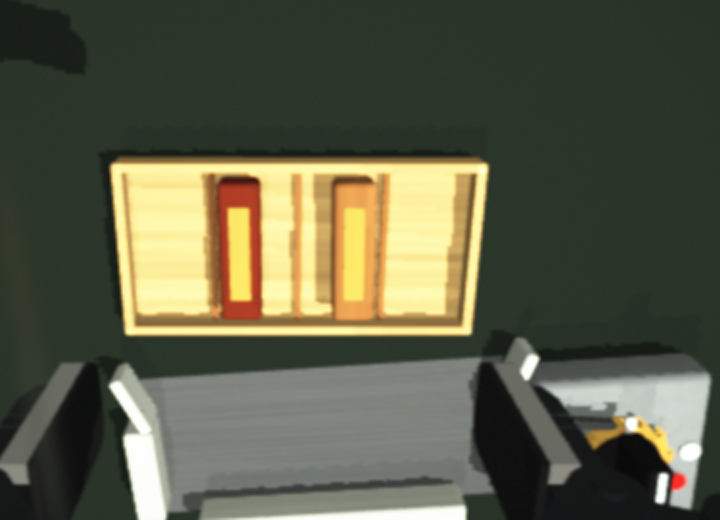

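Both blanks lie flat: the red strip is at (239,253) and the brown at (353,253), with the divider between them clear. Now I'll measure the clamp.

```bash
python3 - <<'E'
from h import *
move_to([.57,-.03,.36],down(np.pi/2))
p,d,m=look('wrist','w6')
h=cv2.cvtColor(p,cv2.COLOR_RGB2HSV)
for r in rects(p,m,(0,0,225),(180,30,255),.026,60): print('white',r)
for r in rects(p,m,(10,150,120),(24,255,255),.024,60): print('or',r)
for lo,hi in(((0,150,120),(6,255,255)),):
  for r in rects(p,m,lo,hi,.032,15): print('red',r)
print(sense()['clock'])
E
```

```text
white (array([ 0.83766534, -0.11518079]), np.float32(1.3721995), np.float32(156.50415), np.float32(92.65282), array([200.95789474, 332.09473684]))
white (array([0.79051306, 0.23353546]), np.float32(1.8718582), np.float32(95.85335), np.float32(92.47384), array([440.81683168, 299.33168317]))
white (array([ 0.70253497, -0.03794905]), np.float32(1.6146629), np.float32(185.95938), np.float32(14.023868), array([249.5070922 , 251.68439716]))
white (array([ 0.639198  , -0.16819553]), np.float32(0.066555165), np.float32(110.37413), np.float32(17.44561), array([149.89017341, 208.75144509]))
white (array([0.59120361, 0.0859693 ]), np.float32(2.803686), np.float32(39.2211), np.float32(4.6220317), array([346.91666667, 173.        ]))
or (array([0.65332544, 0.13958649]), np.float32(0.036181737), np.float32(56.311268), np.float32(27.610668), array([382.09433962, 216.5754717 ]))
or (array([0.64794232, 0.08251657]), np.float32(0.045097277), np.float32(72.72482), np.float32(13.120565), array([340.03478261, 213.35652174]))
or (array([ 0.49645959, -0.09320903]), np.float32(3.1138773), np.float32(61.0826
[... 236 characters left out ...]
41596]), np.float32(3.1234598), np.float32(95.733604), np.float32(4.902798), array([233.10734463,  93.74011299]))
red (array([0.66704688, 0.19523895]), np.float32(0.8281805), np.float32(11.805425), np.float32(11.662201), array([425.5       , 229.95833333]))
red (array([0.62365381, 0.09581625]), np.float32(0.100903176), np.float32(10.886795), np.float32(8.929761), array([353.69565217, 198.69565217]))
red (array([0.62312366, 0.29459619]), np.float32(0.24675408), np.float32(39.021294), np.float32(4.9915876), array([509.51785714, 198.        ]))
red (array([ 0.49682263, -0.09101995]), np.float32(3.1156106), np.float32(84.02656), np.float32(20.624758), array([202.5       ,  93.52747253]))
20.2333
```

View pics/w6.png

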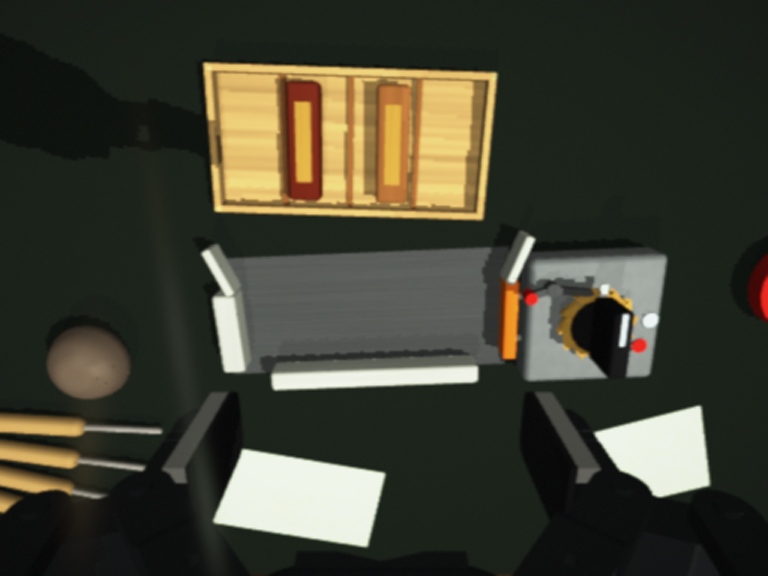

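The tray, blanks and clamp are all clear. The back stop centre is at (375,378) px, which gives clamp origin ≈ (0.640, -0.041) and yaw 0.044. I'll grip the tray's near wall between the blanks and slide it.

```bash
cat > slide.py <<'E'
from h import *
O=np.array([.6396,-.0407]);Y=.044
def Rm(a): return np.array([[np.cos(a),-np.sin(a)],[np.sin(a),np.cos(a)]])
def tool(c,yaw,z): return [*(np.array(c)+Rm(yaw)@[-.0535,0]),z],down(yaw)
def clampc(x,y=0): return O+Rm(Y)@[x,y]
E
python3 - <<'E'
from slide import *
p,o=tool([.4975,-.0566],-.030,.2); move_to(p,o)
p[2]=.11; movel(p,feed=.2); p[2]=.0865; hit=movel(p,feed=.05,stop_force=8); print(hit)
close_gripper(); wait(.2); s=sense(); print(s['grip_width'],s['grasp_force'],s['ee_pos']); z=s['ee_pos'][2]
p,o=tool(clampc(-.125),Y,z); print(movel(p,o,feed=.03,stop_force=25)); s=sense();print(s['ee_pos'],p,s['ft_force'])
p,d,m=look('wrist','w7'); look('top','t7',(180,110,320,230),5)
E
```

```text
False
0.0024186561297384252 59.206010699272156 [ 0.44419903 -0.05502804  0.08674985]
False
[ 0.4594805  -0.04943949  0.08673892] [np.float64(0.4612727601253348), np.float64(-0.04855146602130157), np.float64(0.08674984670572386)] [-4.93878463 -3.37741868  7.2377891 ]
```

View pics/w7.png

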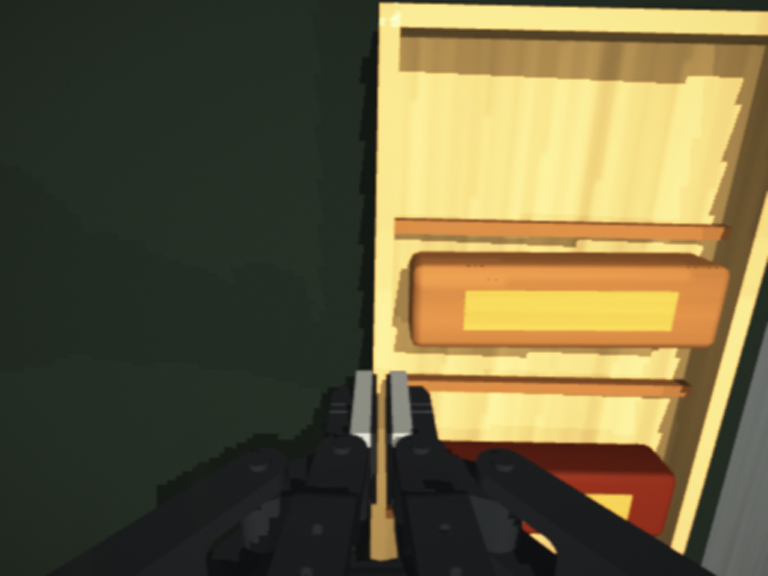

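The wall is held squarely between the fingers at (383,420), and the blanks are undisturbed. I'll slide it in.

```bash
python3 - <<'E'
from slide import *
z=.08675
p,o=tool(clampc(-.06),Y,z); print(movel(p,o,feed=.05,stop_force=25)); s=sense();print(s['ee_pos'],p,s['ft_force'],s['grip_width'])
p,o=tool(clampc(-.012),Y,z); print(movel(p,o,feed=.04,stop_force=20)); s=sense();print(s['ee_pos'],p,s['ft_force'])
p,o=tool(clampc(.006),Y,z); print(movel(p,o,feed=.015,stop_force=12)); s=sense();print(s['ee_pos'],p,s['ft_force'],s['grip_width'],s['clock'])
E
```

```text
True
[ 0.46009584 -0.04956031  0.0867517 ] [np.float64(0.5262098502757732), np.float64(-0.04569238875864274), 0.08675] [-1.97799913e+00  1.78069997e-04  9.32915108e+00] 0.0023627748949563623
True
[ 0.46063824 -0.04964744  0.08672104] [np.float64(0.5741633937714814), np.float64(-0.04358107016467929), 0.08675] [-1.40905067  0.61617373  8.08032084]
True
[ 0.46095726 -0.04970728  0.08670557] [np.float64(0.592145972582372), np.float64(-0.04278932569194299), 0.08675] [-0.57131256 -0.34816574  5.81941157] 0.002598825591172798 26.8167
```

```bash
python3 - <<'E'
from slide import *
z=.0870
p,o=tool(clampc(-.07),Y,z); print(movel(p,o,feed=.04,stop_force=50)); s=sense();print(s['ee_pos'],p,s['ft_force'],s['grip_width'])
if abs(s['ee_pos'][0]-p[0])<.006:
  p,o=tool(clampc(-.012),Y,z); print(movel(p,o,feed=.03,stop_force=50)); s=sense();print(s['ee_pos'],p,s['ft_force'],s['grip_width'],s['clock'])
E
```

```text
True
[ 0.46219964 -0.04985874  0.08667843] [np.float64(0.5162195287141672), np.float64(-0.04613224679905179), 0.087] [-3.03233016 -0.36330246 10.15207005] 0.0024277926890905167
```

```bash
python3 - <<'E'
from slide import *
d=np.load('pics/w6.npz')
print('floor edge',ray(d,np.array([(235,258),(500,248)])/1.5,0)[:,:2],'flare tips',ray(d,np.array([(203,250),(214,245),(520,233),(534,238)])/1.5,.024)[:,:2])
p,_,m=look('side','s8',(230,160,340,240),7)
# tray rim in top view
p,_,m=look('top')
for r in rects(p,m,(16,60,120),(31,255,255),.02,800): print(r)
s=sense(); print(s['ft_force'],s['ft_torque'],s['joint_torque'])
E
```

```text
floor edge [[ 0.59646068 -0.16252771]
 [ 0.58717891  0.07451119]] flare tips [[ 0.58335991 -0.1814897 ]
 [ 0.57905581 -0.17175354]
 [ 0.56874429  0.08422092]
 [ 0.57296934  0.09630115]]
(array([ 0.1801747 , -0.29946237]), np.float32(2.4582326), np.float32(223.66638), np.float32(115.33247), array([326.64444444, 292.44444444]))
(array([0.40999542, 0.21164575]), np.float32(1.4518203), np.float32(187.92523), np.float32(185.92632), array([158.83259912, 222.02643172]))
(array([ 0.57750659, -0.55999768]), np.float32(1.0968797), np.float32(226.39693), np.float32(119.10914), array([403.79081633, 159.81632653]))
[-1.61171087  0.09290414  8.91054246] [-0.07434835  0.39436771 -0.12710855] [-2.73290500e-01 -4.93906724e+01  3.70732918e+00 -1.06598648e+01
  3.83056188e-02 -4.17388827e-01  1.59061840e-01]
```

View pics/s8.png

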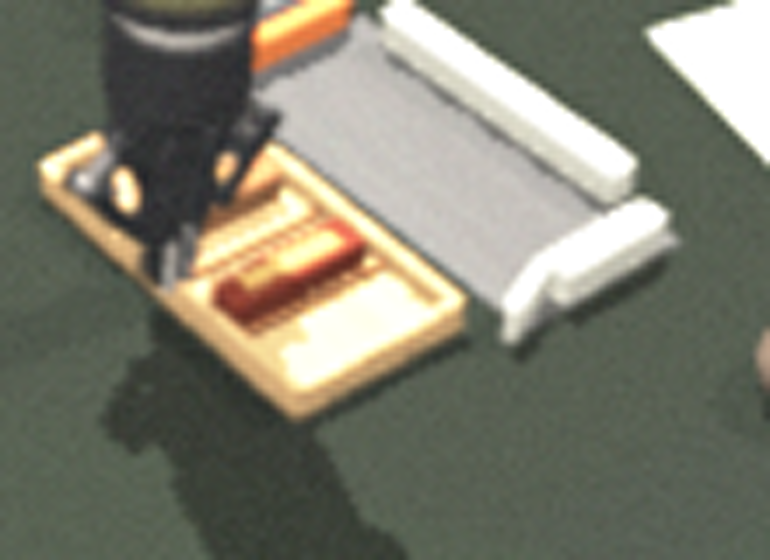

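Nothing blocks the tray: its front edge is still short of the guide tips, and the floor plate looks flush. The stops were probably stick-slip spikes, so I'll try a short slow move without the stop.

```bash
python3 - <<'E'
from slide import *
z=.0870
for x in (-.115,-.105,-.095):
  p,o=tool(clampc(x),Y,z); movel(p,o,feed=.03); s=sense();print(s['ee_pos'].round(4),np.round(p,4),s['ft_force'].round(1),s['ft_torque'].round(2),s['grip_width'],s['clock'])
look('side','s9',(230,160,340,240),7)
E
```

```text
[ 0.4706 -0.0481  0.0868] [ 0.4713 -0.0481  0.087 ] [-2.5 -1.4  2.2] [-0.19  0.68  0.  ] 0.002560351613285697 27.9417
[ 0.4817 -0.0476  0.0868] [ 0.4813 -0.0477  0.087 ] [-0.5 -0.1 -1.8] [ 0.02  0.19 -0.  ] 0.0021382780248464885 28.425
[ 0.4922 -0.0472  0.0871] [ 0.4912 -0.0472  0.087 ] [ 0.1  1.3 -2.7] [-0.01 -0.21 -0.04] 0.002520770614410097 28.9083
```

View pics/s9.png

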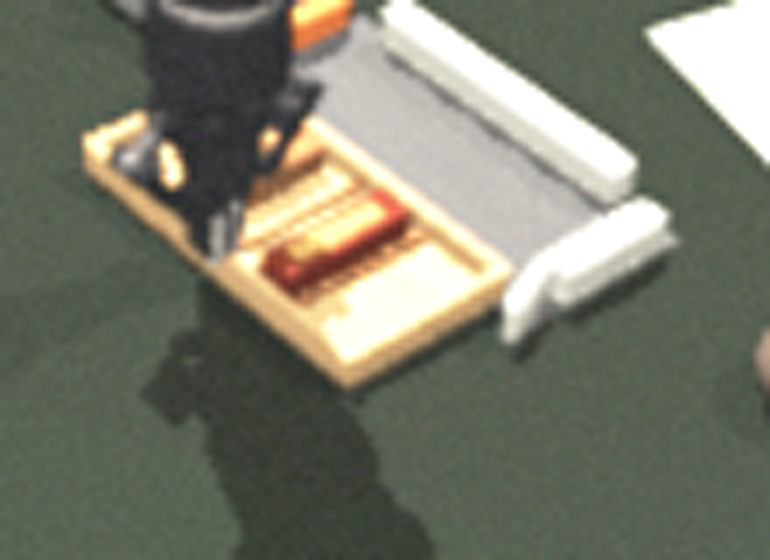

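The tray slides freely and its right corner is inside the flare at (505,275). I'll go on in small checked steps.

```bash
python3 - <<'E'
from slide import *
z=.0866
for x in (-.08,-.065,-.05,-.035,-.02,-.012,-.007,-.004,-.001,.001,.003,.005):
  p,o=tool(clampc(x),Y,z); movel(p,o,feed=.03); wait(.1); s=sense();print(x,((Rm(Y).T@(s['ee_pos'][:2]-O))+[.0535,0]).round(4),s['ee_pos'][2].round(4),s['ft_force'].round(1),s['ft_torque'].round(2),s['grip_width'].round(4))
  if np.linalg.norm(s['ft_force'][:2])>16: break
print(s['clock'])
E
```

```text
Traceback (most recent call last):
AttributeError: 'float' object has no attribute 'round'
```

```bash
python3 - <<'E'
from slide import *
z=.0866
for x in (-.07,-.055,-.04,-.03,-.02,-.012,-.007,-.004,-.001,.001,.003,.005):
  p,o=tool(clampc(x),Y,z); movel(p,o,feed=.03); wait(.1); s=sense();print(x,((Rm(Y).T@(s['ee_pos'][:2]-O))+[.0535,0]).round(4),round(s['ee_pos'][2],4),s['ft_force'].round(1),s['ft_torque'].round(2),round(s['grip_width'],4))
  if np.linalg.norm(s['ft_force'][:2])>16: break
print(s['clock'])
look('side','s10',(230,160,340,240),7)
E
```

```text
-0.07 [-0.0716 -0.    ] 0.0868 [-6.1  0.3  7.6] [-0.08  1.31 -0.01] 0.0028
-0.055 [-0.0568 -0.0001] 0.0868 [-6.7  0.4  7.6] [-0.11  1.48  0.04] 0.0026
-0.04 [-0.0417 -0.0001] 0.0868 [-5.9  0.9  7.5] [-0.09  1.43 -0.06] 0.0028
-0.03 [-0.0316 -0.0001] 0.0868 [-6.1 -0.5  6.8] [-0.08  1.4   0.04] 0.0023
-0.02 [-0.0215 -0.0002] 0.0868 [-4.9 -0.5  6.6] [-0.09  1.29  0.03] 0.0026
-0.012 [-0.0136 -0.0002] 0.0868 [-6.3  0.9  7.1] [-0.1   1.4   0.03] 0.0024
-0.007 [-0.0089 -0.0002] 0.0868 [-7.4 -0.1  8.7] [-0.09  1.6   0.03] 0.0024
-0.004 [-0.0062 -0.0002] 0.0868 [-7.5 -0.9  8.1] [-0.13  1.69 -0.02] 0.0023
-0.001 [-0.0031 -0.0002] 0.0868 [-7.4 -0.7  8.6] [-0.1   1.68  0.  ] 0.0024
0.001 [-0.0014 -0.0002] 0.0868 [-7.2 -0.4  8.6] [-0.08  1.89 -0.  ] 0.0024
0.003 [-0.0006 -0.0002] 0.0868 [-13.2   0.4  12.5] [-0.1   2.69  0.01] 0.0023
0.005 [-0.0003 -0.0003] 0.0868 [-17.2   0.6  17.9] [-0.1   3.84  0.01] 0.0024
35.6417
```

View pics/s10.png

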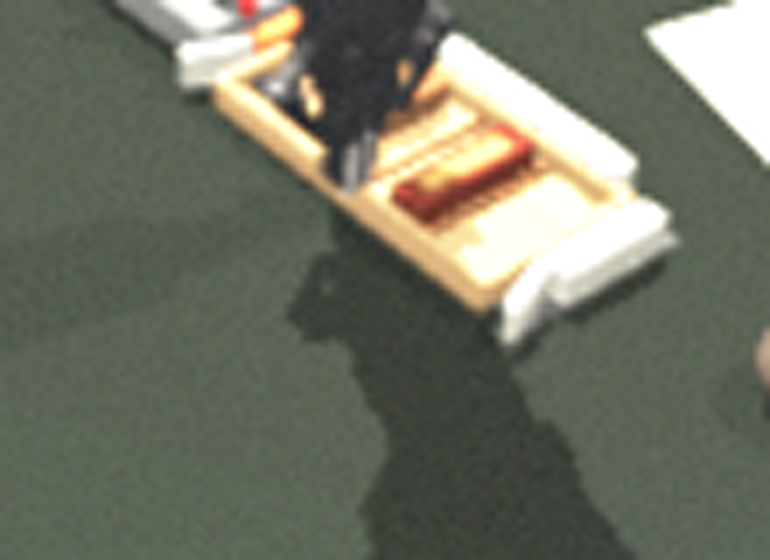

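The tray is seated: contact force builds at clamp x≈0, with the far wall against the stop and the right side inside the cheek. I'll relax, release and verify.

```bash
python3 - <<'E'
from slide import *
p,o=tool(clampc(.001),Y,.0868); movel(p,o,feed=.03); let_go(); wait(.2); p[2]=.25; movel(p,feed=.2)
move_to([.55,.06,.40],down(np.pi/2+.044))
p,d,m=look('wrist','w11')
for r in rects(p,m,(16,60,120),(31,255,255),.02,2000): print(r[0],r[1],r[2:4],(Rm(Y).T@(r[0]-O)).round(4))
for r in rects(p,m,(0,150,120),(6,255,255),.032,15): print('red',r)
print(sense()['clock'], sense()['joints'])
E
```

```text
[ 0.6467373  -0.04135065] 1.6186285 (np.float32(224.58505), np.float32(135.73044)) [ 0.0071 -0.001 ]
red (array([0.66663647, 0.1958257 ]), np.float32(0.12736785), np.float32(11.5685625), np.float32(10.226916), array([344.1 , 233.95]))
red (array([0.62332623, 0.09248547]), np.float32(0.060631275), np.float32(12.131912), np.float32(8.531212), array([275.95238095, 203.19047619]))
red (array([ 0.63529468, -0.07405408]), np.float32(0.045514394), np.float32(83.61723), np.float32(23.552393), array([158.65942029, 205.5       ]))
red (array([0.61281445, 0.3335069 ]), np.float32(1.6127357), np.float32(82.92497), np.float32(81.38052), array([446.06875, 202.40625]))
39.0333 [-0.13165923  0.32806069 -0.02921491  1.52317274  0.00995687  1.29288706
  1.45001676]
```

View pics/w11.png

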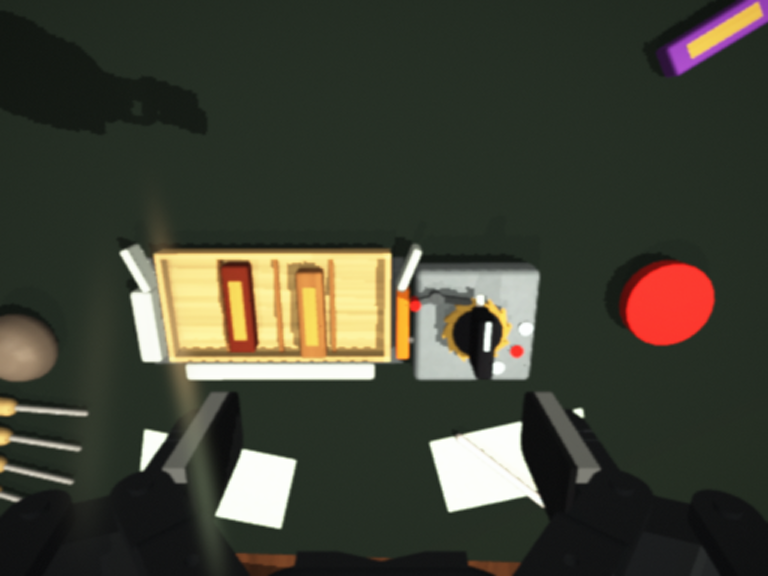

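The tray is home against the back stop (280,371), square, with both blanks flat. The knob is at (485,345), pointing toward the robot. Now I'll grip it and turn.

```bash
python3 - <<'E'
from slide import *
c=[.6453,.1532]; a0=np.pi/2+Y
qs=[]
for k in (0,-1.,-2.25):
    q=solve_ik([*c,.126],down(a0+k)); print(k,q)
move_to([*c,.22],down(a0)); movel([*c,.15],feed=.15); print(movel([*c,.126],feed=.05,stop_force=15))
close_gripper(); wait(.2); s=sense(); print(s['grip_width'],s['grasp_force'],s['ft_force'].round(1),s['ft_torque'].round(2),s['ee_pos'],s['joints'])
t=s['clock']; movel([*c,.126],down(a0-.2)); s=sense(); print(s['clock']-t,s['ft_force'].round(1),s['ft_torque'].round(2),s['grip_width'])
E
```

```text
0 [-0.24149596  0.72903997 -0.04938593  1.59782854  0.04516874  0.81583952
  1.30549098]
-1.0 [-0.34678223  0.73479618  0.13384112  1.59941086 -0.1231729   0.81564874
  0.45223571]
-2.25 [-0.5012995   0.76909022  0.41199344  1.6016878  -0.37938227  0.85107354
 -0.57524735]
False
0.015160019846773714 59.2267119884491 [-0.8  1.7  4.2] [ 0.24  0.27 -0.11] [0.64533061 0.15357629 0.12629456] [-0.24091536  0.72869907 -0.05103166  1.5975843   0.04612288  0.81606724
  1.30445266]
0.3500000000000014 [-2.   1.8  6.4] [0.29 0.35 0.03] 0.015356490168015347
```

```bash
python3 - <<'E'
from slide import *
c=[.6453,.1534]; a0=np.pi/2+Y
for k in list(np.arange(.45,2.2,.25))+[2.24]:
    movel([*c,.126],down(a0-k)); s=sense()
    y=Rn.from_rotvec(s['eef_rot']).as_matrix()[:,1]
    print(round(k,2),round((a0-np.arctan2(y[1],y[0]))%np.pi,3),s['ft_force'].round(1),s['ft_torque'].round(2),round(s['grip_width'],4))
wait(.4); s=sense(); y=Rn.from_rotvec(s['eef_rot']).as_matrix()[:,1]; print((a0-np.arctan2(y[1],y[0])),s['ft_torque'],s['clock'])
look('top','t12',(140,90,300,190),5)
E
```

```text
0.45 0.446 [-1.   1.5  5.4] [0.19 0.45 0.05] 0.0149
0.7 0.696 [-1.9  1.1  6.6] [0.15 0.47 0.07] 0.015
0.95 0.946 [-1.9  0.6  6. ] [0.21 0.51 0.08] 0.0151
1.2 1.196 [-2.3  1.   6.9] [0.13 0.58 0.1 ] 0.015
1.45 1.446 [-2.3  0.8  6.9] [0.2  0.62 0.1 ] 0.0151
1.7 1.696 [-3.   1.   6.9] [0.22 0.66 0.13] 0.0151
1.95 1.946 [-3.8  1.6  6.6] [0.31 0.67 0.08] 0.0146
2.2 2.196 [-3.5  1.6  8.3] [0.3  0.75 0.14] 0.0151
2.24 2.236 [-3.1  1.1  8.3] [0.27 0.7  0.08] 0.0149
2.235424815411618 [0.33145166 0.70017848 0.06365175] 46.225
```

```bash
python3 - <<'E'
from slide import *
c=[.6453,.1534]; a0=np.pi/2+Y
movel([*c,.126],down(a0-2.10)); s=sense(); print(s['ft_torque'])
let_go(); wait(.3); movel([*c,.22],feed=.12)
move_to([.53,.06,.36],down(np.pi/2+Y)); wait(.3)
p,d,m=look('wrist','w13')
for r in rects(p,m,(16,60,120),(31,255,255),.02,2000): print(r[0],r[1],r[2:4],(Rm(Y).T@(r[0]-O)).round(4))
print(sense()['clock'],sense()['ft_force'])
E
```

```text
[0.30143689 0.63655802 0.19020324]
[ 0.63621936 -0.04163188] 1.6153607 (np.float32(235.64836), np.float32(119.36044)) [-0.0034 -0.0008]
50.475 [ 0.19491579 -0.33116246 -0.61631909]
```

View pics/w13.png

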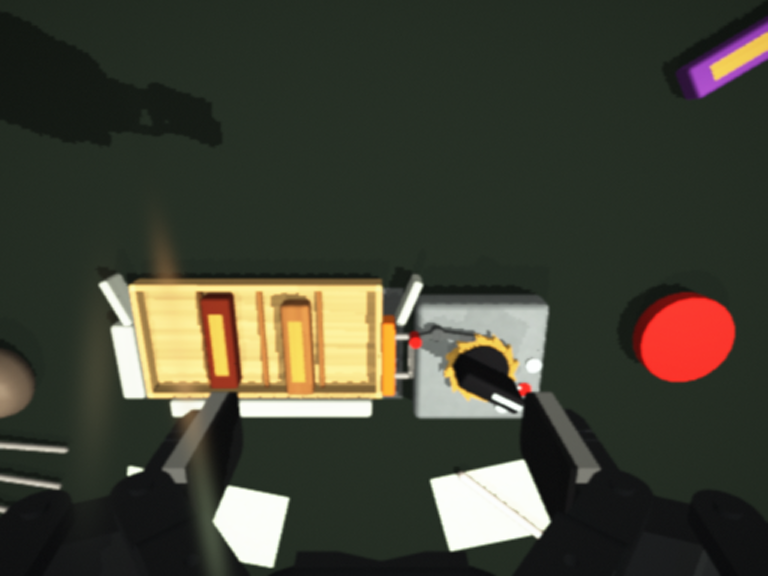

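```bash
python3 - <<'E'
from slide import *
d=np.load('pics/w13.npz')
for z in(.084,.06,.045):
  q=ray(d,np.array([(492,396),(519,408)])/1.5,z)[:,:2]; e=q[1]-q[0]; print(q,np.degrees(np.arctan2(e[1],e[0])))
E
```

```text
[[0.64617493 0.15309488]
 [0.65618174 0.17618624]] 66.5701530691347
[[0.66005377 0.15988994]
 [0.67075487 0.18458341]] 66.57015306913463
[[0.66872805 0.16413685]
 [0.67986307 0.18983165]] 66.57015306913445
```

The pointer reads 66.6°, where tooth 4 predicts about 64° (tooth 3 is 92°, tooth 5 is 32°). It's at the red mark, the jaw is against the tray, and the gripper is clear.

```bash
python3 -c "
from station import *
print(hand_in())"
```

```text
the job is handed in; nothing more can be done
None
```

I handed the job in at about 50 s on the robot's clock: both blanks (only two were on the bench) lie flat in the tray, the tray is home against the back stop, and the pawl holds the pointer on the red mark (4th tooth). The hand-in gave no verdict, so this rests on my last camera check.

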